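Latch, tug-test and turn over the frame of a flip-top exposure unit

ROBOT

A 6-joint arm with a two-finger parallel gripper is mounted at the origin on the work surface. World frame = base frame: x ahead of the robot, y to its left, z up, the work surface at z = 0. Lengths are in m, angles in rad, forces in N, time in s.
With the tool pointing down it reaches from about 0.3 to 0.875 m from the base axis. Payload 6.4 kg.
Tool frame: the origin (TCP) lies midway between the tips of the shut fingers; the grasp point (between the pads) lies 19 mm behind it (manip.hold_point_z is the distance from the TCP to the grasp point, in m); z points along the fingers, y is the line along which they close (so a half turn about z gives the same grasp; the last joint's range is limited). The gripper opens to 88 mm and grips with 3 to 60 N. Pads are 18 mm wide; open, the fingers measure 123 mm over their backs; the gripper's body (75 mm by 187 mm) begins 45 mm behind the grasp point.
Start: joints at [1.056, 0.181, 1.607, -0, 1.354, -0.206], TCP at [0.175, 0.548, 0.239] pointing down, gripper open.
Joint ranges: [-2.99, 2.99], [-0.89, 2.07], [0.3, 2.58], [-1.14, 4.28], [0, 2.63], [-3.12, 3.12]. Speed limits (rad/s): [2.57, 2.57, 3.01, 3.14, 3.14, 3.14].

INTERFACE

Orientations are given as a unit quaternion [x, y, z, w].
In Python, from plant import manip gives the robot as it stands.
- The arm moves only by the tool apply_moves, never from a script. Its argument "series" is a list that holds one entry, the list of rows, each a list of 7 numbers: the turn, a rotation vector about the tool's x, y, z in degrees, then the shift along the tool's x, y, z in m, then the finger opening in m, from 0 to 0.0881. In form: [[[wx, wy, wz, x, y, z, jaw], ...]]. A call has exactly 8 rows; each row is the pose to reach, as a shift and turn from the pose commanded when the call began, along the tool's axes at that moment; what a row does not reach only later rows make up. A row lasts 1/8 s, in which the tool goes at most 62.5 mm and 10.7 degrees, less where a joint would pass 70% of its speed; a pose out of reach is approached as far as the arm can. A call with a gripper value outside its range is refused whole. The fingers move at their own pace and stop on an object; "force" is the grip in N (left out, the last holds). Time passes only in rows, so rows that repeat a pose let the fingers close, or fill a call up. It gives the time, the measured TCP pose, the force, the opening and the grip force at its end, in the units of the state.
- manip.get_obs(): the state, without advancing time (a new reading comes with each control period).
- manip.snapshot(name): name is "side" or "top"; returns a dict with "frame" (480x640x3 uint8, blue, green, red), "z_map" (480x640 float32, m along the optical axis (not along the pixel's ray), 0 where there is no reading), "K" (3x3 intrinsics, pixels), "k1" (the pictures are not rectified: a ray, as slopes to the right and down, at radius r is drawn at 1 + k1 r^2 times it, then the intrinsics apply), "R" (3x3) and "t" (3): a world point X has camera coordinates R X + t. Camera axes: x right, y down, z forward; pixel columns grow to the right and rows downward; lengths in m; the calibration is good to about 2 mm. A picture is of the moment at which its call begins.
- manip.finish_job(): hands the job in; it is judged then, once.
The state is a dict: "time_s": time; "joint_positions": joint angles; "qd": joint speeds; "joint_efforts": joint torques, N m; "eef_pos": TCP position; "ee_rot": TCP orientation; "force": force on the tool from outside, world axes, zero at the start; "moment": the same for the moment, N m; "opening": finger opening in m; "gripper_force": force on a finger pad.
Only numpy, scipy, OpenCV 4.12 (cv2) and the standard library are available. Lean on these libraries where they do the work, as an engineer would, in place of code of your own. Each camera call takes 0.05 s, during which the arm holds its last target. There are 200 camera calls.

TASK

A printing plate lies under the glass lid of the flip-top exposure unit, but the lid's wing catch is still open. Turn the catch home so that its nose lies over the lid, and give the lid's bow pull a firm upward tug to make sure the catch holds. Then swing the whole frame right over by its side handle, without slamming it, until it rests level with the glass down; leave the other things on the bench where they are.

Things in the scene. Friction and masses are not known exactly. Their poses are not given: they have to be found in the camera images.
- unit: Flip-top exposure unit, fixed: open grey lamp box 360 x 250 mm (x -200 to 160), walls 118 mm high, a turn-over frame (260 x 190 x 36 mm) hung in its top on trunnions. Origin: underside centre, on the bench; x along the trunnion axis, away from the robot, y left. The axis is 150 mm up. Bearing blocks at its ends rise to 168 mm; four 18 mm buffers at x +-60, y +-119 mm rise to 145 mm.
- frame (a joint): Turn of the frame about the trunnion axis, rad. 0: level, glass up, handle on the unit's -y side (start). Grows as the handle side is lifted; 1.57: handle straight up; 3.14: on its stop, level, glass down, handle on the +y side. About 3 N at the handle moves it; friction holds it near the top; from about 2.2 on it sinks slowly, by its own weight, on to the stop.
- grip_center (a point): Centre of the side handle: black round sleeve, 20 mm thick, 100 mm long, parallel to the trunnion axis and 155 mm from it, opposite the unit's middle. The sleeve spins freely on its spindle, so a gripper can pinch it from above and keep pointing down all the way over. 50 mm of clear gap between sleeve and frame; carrying arms 60 mm either side of this point.
- catch (a joint): Turn of the wing catch, rad, on a pivot square to the frame. 0: home on its stop, wing and nose along the unit's x, the nose over the lid's near rail. Grows counter-clockwise seen from above up to 1.57, where wing and nose lie along y and the lid is free. Stiff enough (0.04 Nm) to stay where it is left.
- wing_center (a point): Centre of the catch's upright wing, on its pivot, which lies on the trunnion line 150 mm nearer the robot than the unit's middle. Steel blade 30 mm long, 10 thick, 34 tall: foot 176, top 210, this point 195 mm above the bench. Under it the flat nose, 10 mm wide, 6 thick, reaches 36 mm forward of the pivot.
- lid (a joint): Lift of the glass lid, rad, about its hinge at the far end of the frame. 0: closed. Held by the catch it can rise only about 0.006 (1.5 mm at the catch); lid about 0.45 kg, so some 2.5 N at the pull lifts its weight before the catch takes load.
- pull_center (a point): Middle of the bow pull that stands on the lid's near rail: a round steel bar 12 mm thick, 76 mm long along the unit's y, on two posts 64 mm apart, on the trunnion line (so a tug does not turn the frame), 62 mm beyond the wing's pivot. This point is 208 mm above the bench, 40 mm above the lid's top face. A firm tug is some 10 to 15 N upwards.
- nose: The catch's nose (flat steel arm under the wing); origin on the catch's pivot at the trunnion axis. It carries the lid when the lid is tugged or upside down.
- block: Bystander: wooden printing block 110 x 70 mm with a dark wooden grip, 50 mm tall, origin under its centre.
- brayer: Bystander: ink roller, about 190 mm long, 38 mm tall, origin under its middle.
- ink_jar: Bystander: glass ink jar, 68 mm across, 75 mm tall, origin under its centre.
- spare_block: Bystander: plain wood block 90 x 90 x 20 mm, origin under its centre.

How it is judged:
By the outcome, as a careful person would: the job done as asked, in the order asked, and still so for the second after the job is handed in, with the robot touching nothing.
It also fails if it takes over 67 s, if anything falls off the work surface, if the arm or the gripper's body presses on something with over 40 N, if the wrist force passes 120 N, or if a joint passes its speed limit or range.

## Working session

There is one attempt and no reset: what is moved stays moved. The work goes in short steps, Python scripts to look and compute and a tool call to move; the robot and the scene stay as the last step left them, time stands still between calls to the robot, and variables do not carry over. Pictures are saved under pics/ and viewed, at most 10 in all, crops included, and the job is handed in when it is done.

Besides the shell and the picture viewer there is one more tool, called after "Emit:" as a command line: name --argument value ..., lists and objects as JSON in quotes. apply_moves: Moves the arm, as the interface text tells. Its arguments: {"type":"object","properties":{"series":{"type":"array"},"force":{"type":"number"}},"required":["series"]}

```bash
mkdir -p pics; ls; python3 - <<'E'
from plant import manip
import cv2,numpy as np
o=manip.get_obs();print({k:np.round(v,3) for k,v in o.items()}); print(manip.hold_point_z)
for n in("top","side"):
    s=manip.snapshot(n);cv2.imwrite(f"pics/{n}0.png",s["frame"]);np.savez(f"{n}0.npz",**{k:s[k] for k in s})
    print(n,s["K"],s["k1"],s["R"],s["t"])
E
```

```text
pics
{'time_s': np.float64(0.0), 'joint_positions': array([ 1.056,  0.182,  1.608, -0.   ,  1.354, -0.206]), 'qd': array([ 0.001, -0.001,  0.002,  0.001, -0.001,  0.   ]), 'joint_efforts': array([-0.0000e+00, -4.3388e+01, -3.4183e+01,  7.0000e-02,  3.9000e-02,
       -0.0000e+00]), 'eef_pos': array([0.174, 0.547, 0.238]), 'ee_rot': array([ 0.154,  0.988, -0.001, -0.   ]), 'force': array([-0.094, -0.439,  0.045]), 'moment': array([-0.026, -0.01 ,  0.041]), 'gripper_force': np.float64(0.0), 'opening': np.float64(0.088)}
0.0187
top [[557.21142695   0.         322.48944149]
 [  0.         557.21142695 236.50159688]
 [  0.           0.           1.        ]] -0.029606251007039043 [[ 2.06434980e-03 -9.99891835e-01 -1.45621897e-02]
 [-9.91403896e-01 -1.41347920e-04 -1.30836903e-01]
 [ 1.30820693e-01  1.47071047e-02 -9.91296952e-01]] [-0.00320084  0.605789    1.41876504]
side [[534.85067482   0.         317.77768415]
 [  0.         534.85067482 246.10713854]
 [  0.           0.           1.        ]] -0.13913341769327603 [[ 0.84076423 -0.54138483  0.00423989]
 [-0.35541352 -0.55782672 -0.75000705]
 [ 0.40840756  0.62907218 -0.66141625]] [-0.49646921  0.28147223  1.30458728]
```

View pics/top0.png

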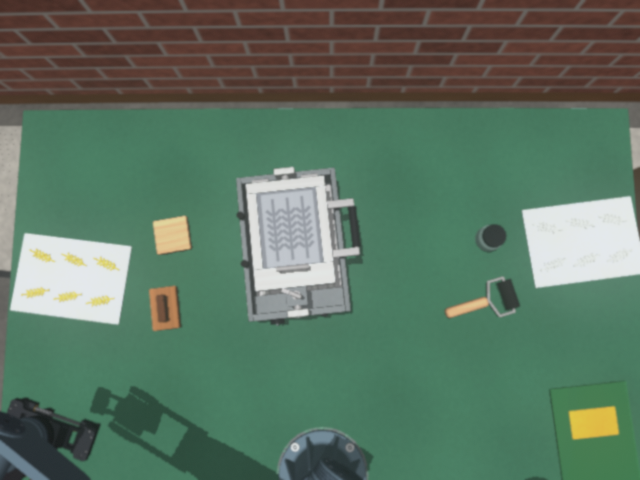

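View pics/side0.png

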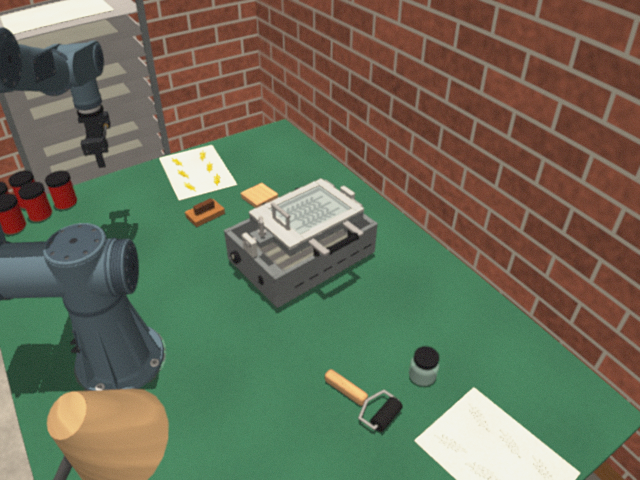

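The top view shows the unit with its bearing blocks at about (284,171) and (298,313), the handle sleeve at (355,230), the pull at (293,268) and the wing at (292,292). The side view shows the same, with bystanders well clear. I'll measure more closely.

```bash
cat > h.py <<'E'
import numpy as np,cv2
def ray(s,u,v):
    p=cv2.undistortPoints(np.array([[[u,v]]],float),s["K"],np.array([float(s["k1"]),0,0,0]))[0,0]
    R,t=s["R"],s["t"]; return -R.T@t, R.T@np.array([p[0],p[1],1.])
def onplane(s,u,v,z):
    c,d=ray(s,u,v); return c+d*(z-c[2])/d[2]
def proj(s,X):
    c=s["R"]@np.array(X)+s["t"]; x=c[:2]/c[2]; x=x*(1+float(s["k1"])*(x@x)); return s["K"][:2,:2]@x+s["K"][:2,2]
E
python3 - <<'E'
import numpy as np,cv2
from h import *
t=np.load("top0.npz");s=np.load("side0.npz")
a=t["frame"][160:330,225:375];cv2.imwrite("pics/c1.png",cv2.resize(a,None,fx=3.5,fy=3.5,interpolation=cv2.INTER_CUBIC))
for uv in[(284,171),(298,313)]:print(onplane(t,*uv,.168))
# dark sleeve
m=cv2.inRange(t["frame"],(0,0,0),(45,45,45));m[:, :345]=0;m[:,365:]=0;m[:200]=0;m[262:]=0
c=max(cv2.findContours(m,0,2)[0],key=cv2.contourArea);r=cv2.minAreaRect(c);print(r,onplane(t,*r[0],.155))
b=s["frame"][175:310,215:385];cv2.imwrite("pics/c2.png",cv2.resize(b,None,fx=4,fy=4,interpolation=cv2.INTER_CUBIC))
E
```

```text
[0.74920189 0.08931906 0.168     ]
[0.40784934 0.05265011 0.168     ]Traceback (most recent call last):
  File "<stdin>", line 8, in <module>
ValueError: max() iterable argument is empty
```

View pics/c1.png

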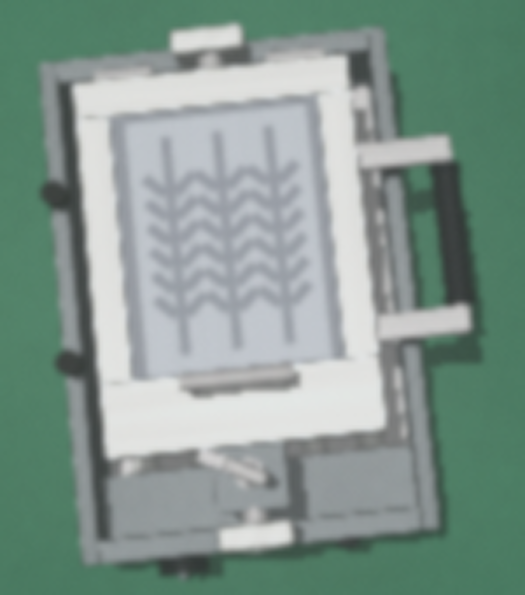

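The crop shows the near block centre at crop (256,534), the far block at (206,38), the sleeve running (446,163)–(462,303), the pull centre at about (242,380), and the wing (about 2/3 open) running (200,455)–(272,482).

```bash
python3 - <<'E'
import numpy as np,cv2
from h import *
t=np.load("top0.npz");s=np.load("side0.npz")
f=lambda x,y,z:onplane(t,225+x/3.5,160+y/3.5,z).round(4)
for n,a in dict(near=(256,534,.168),far=(206,38,.168),sl=(446,163,.157),sl2=(462,303,.157),pull=(242,379,.212),w1=(200,455,.21),w2=(272,482,.21)).items():print(n,f(*a))
# wall corners, z=.118
for c in[(42,66),(383,30),(438,528),(86,562)]:print(f(*c,.118))
# depth map around wing
zs=t["z_map"];
print(np.round(zs[286:302,276:310:2],3))
b=s["frame"][175:310,215:385];cv2.imwrite("pics/c2.png",cv2.resize(b,None,fx=4.5,fy=4.4,interpolation=cv2.INTER_CUBIC))
E
```

```text
near [0.4088 0.0523 0.168 ]
far [0.7496 0.0897 0.168 ]
sl [ 0.6634 -0.0766  0.157 ]
sl2 [ 0.566  -0.0871  0.157 ]
pull [0.5096 0.0597 0.212 ]
w1 [0.4601 0.0868 0.21  ]
w2 [0.4426 0.0397 0.21  ]
[0.7419 0.2119 0.118 ]
[ 0.7679 -0.0334  0.118 ]
[ 0.413  -0.0713  0.118 ]
[0.389  0.1735 0.118 ]
[[1.319 1.316 1.315 1.313 1.316 1.314 1.312 1.319 1.311 1.316 1.316 1.319
  1.322 1.326 1.325 1.456 1.458]
 [1.319 1.311 1.315 1.314 1.314 1.31  1.313 1.329 1.322 1.323 1.324 1.32
  1.33  1.322 1.324 1.336 1.459]
 [1.314 1.314 1.319 1.305 1.312 1.322 1.328 1.323 1.323 1.322 1.321 1.328
  1.324 1.323 1.32  1.324 1.455]
 [1.347 1.463 1.439 1.308 1.308 1.308 1.321 1.323 1.317 1.324 1.325 1.322
  1.324 1.323 1.323 1.324 1.461]
 [1.46  1.463 1.437 1.31  1.306 1.305 1.308 1.324 1.324 1.318 1.325 1.323
  1.316 1.32  1.324 1.324 1.466]
 [1.456 1.464 1.437 1.309 1.31  1.306 1.305 1.27  1.27  1.313 1.313 1.322
  1.323 1.322 1.32  1.323 1.411]
 [1.458 1.459 1.442 1.435 1.309 1.311 1.305 1.271 1.27  1.272 1.292 1.306
  1.322 1.32  1.327 1.321 1.412]
 [1.458 1.459 1.461 1.459 1.411 1.304 1.305 1.272 1.274 1.27
[... 199 characters left out ...]
4 1.273 1.266 1.271 1.269
  1.268 1.32  1.32  1.322 1.409]
 [1.409 1.407 1.414 1.406 1.417 1.326 1.32  1.324 1.308 1.269 1.27  1.27
  1.273 1.321 1.318 1.321 1.411]
 [1.406 1.414 1.41  1.411 1.414 1.32  1.321 1.322 1.322 1.295 1.268 1.268
  1.273 1.319 1.318 1.32  1.409]
 [1.409 1.405 1.409 1.405 1.405 1.32  1.316 1.319 1.324 1.31  1.313 1.306
  1.269 1.318 1.317 1.325 1.411]
 [1.408 1.409 1.413 1.409 1.405 1.318 1.317 1.321 1.324 1.314 1.31  1.317
  1.318 1.322 1.318 1.32  1.408]
 [1.407 1.413 1.411 1.406 1.408 1.323 1.321 1.319 1.319 1.319 1.325 1.322
  1.324 1.314 1.326 1.315 1.409]
 [1.417 1.41  1.409 1.411 1.414 1.408 1.318 1.324 1.319 1.315 1.319 1.322
  1.316 1.315 1.317 1.321 1.409]]
```

View pics/c2.png

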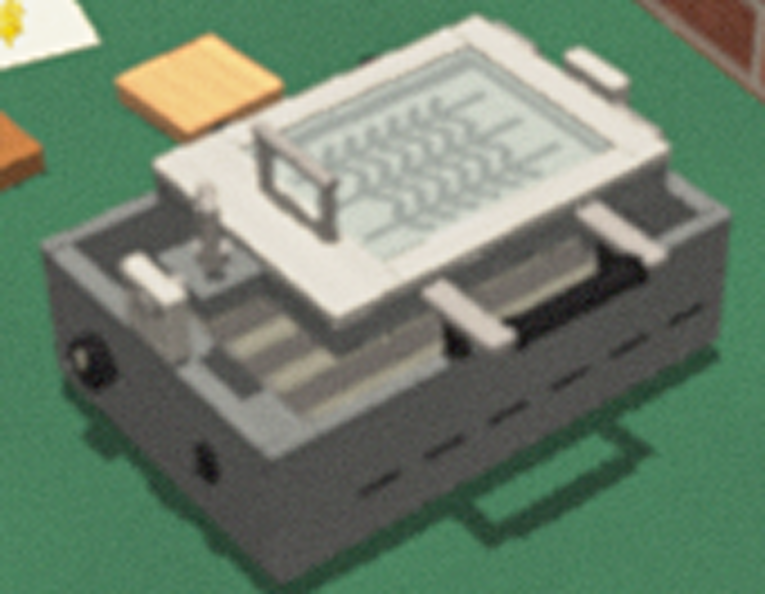

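The side crop shows the wing at crop (208,225), the pull bar near (300,160), and the near bearing block at (155,280), with nothing obstructing them. Next I'll fit the wing and pull from the depth points.

```bash
cat >> h.py <<'E'
def cloud(s,u0,u1,v0,v1):
    z=s["z_map"]; out=[]
    for v in range(v0,v1):
        for u in range(u0,u1):
            if z[v,u]>0:
                c,d=ray(s,u,v); out.append(c+d*z[v,u])
    return np.array(out)
def psi(o):
    from scipy.spatial.transform import Rotation as Ro
    M=Ro.from_quat(o["ee_rot"]).as_matrix(); return M,np.degrees(np.arctan2(M[1,1],M[0,1]))
def row(o,X,ps):
    M,p=psi(o); from scipy.spatial.transform import Rotation as Ro
    a=np.radians(ps); T=np.array([[-np.sin(a),np.cos(a),0],[np.cos(a),np.sin(a),0],[0,0,-1]]).T
    T=np.column_stack([[-np.sin(a),np.cos(a),0],[np.cos(a),np.sin(a),0],[0,0,-1]])
    return np.degrees(Ro.from_matrix(M.T@T).as_rotvec()).round(2),(M.T@(np.array(X)-o["eef_pos"])).round(4)
O=np.array([.599,.073]);YAW=.107
def unit(x,y): return O+np.array([x*np.cos(YAW)-y*np.sin(YAW),x*np.sin(YAW)+y*np.cos(YAW)])
E
python3 - <<'E'
from h import *
from plant import manip
t=np.load("top0.npz");s=np.load("side0.npz")
for n,S,b in(("top",t,(280,308,284,305)),("side",s,(250,275,210,242))):
    P=cloud(S,*b);P=P[(P[:,2]>.197)&(P[:,2]<.225)]
    if n=="side":P=P[np.hypot(*(P[:,:2]-unit(-.15,0)).T)<.03]
    r=cv2.minAreaRect((P[:,:2]*1000).astype(np.float32));w,v=np.linalg.eigh(np.cov(P[:,:2].T));d=v[:,1]
    print(n,len(P),P.mean(0),r,np.degrees(np.arctan2(d[1],d[0])))
P=cloud(t,272,320,258,275);P=P[P[:,2]>.2];print("pull",len(P),P.mean(0),P.min(0),P.max(0))
print(unit(-.15,0),unit(-.088,0),unit(0,-.155))
o=manip.get_obs();print(psi(o)[1],row(o,[*unit(-.15,0),.26],-20))
E
```

```text
top 57 [0.45012849 0.05722913 0.20971277] ((450.2964782714844, 57.670875549316406), (29.421171188354492, 9.568358421325684), 69.79293823242188) 69.35071148346826
side 43 [0.448887   0.05690149 0.20740197] ((450.1968688964844, 60.751365661621094), (33.39395523071289, 10.025629043579102), 71.45056915283203) 70.36957808093273
pull 172 [0.511692   0.06487566 0.21256008] [0.50336622 0.02788894 0.20543055] [0.51988097 0.10164089 0.21946252]
[0.44985786 0.05698061] [0.51150328 0.06360196] [ 0.61555337 -0.08111355]
72.30695838212665 (array([-8.000e-02,  6.000e-02,  9.231e+01]), array([-0.4114, -0.3836, -0.0217]))
```

Emit:
apply_moves --series '[[[0, 0, 10, -0.03, -0.03, -0.02, 0.06], [0, 0, 20, -0.08, -0.075, -0.04, 0.04], [0, 0, 30, -0.13, -0.12, -0.045, 0.04], [0, 0, 40, -0.17, -0.16, -0.045, 0.04], [0, 0, 50, -0.21, -0.2, -0.045, 0.04], [0, 0, 60, -0.25, -0.235, -0.045, 0.04], [0, 0, 70, -0.29, -0.27, -0.045, 0.04], [0, 0, 80, -0.33, -0.31, -0.045, 0.04]]]'

```text
time_s: 1.1
eef_pos: [0.3954, 0.1506, 0.2836]
ee_rot: [0.755, 0.656, 0.0, 0.0]
force: [0.8, 0.4, -0.3]
opening: 0.0398
gripper_force: 0.0
```

```bash
python3 - <<'E'
from h import *
from plant import manip
o=manip.get_obs();print(o["time_s"],o["eef_pos"],psi(o)[1],o["force"],row(o,[*unit(-.15,0),.215],-20.3))
E
```

```text
1.1 [0.39537686 0.15060879 0.28361652] -8.011139139537688 [ 0.75329241  0.40849604 -0.30616014] (array([ 1.000e-02, -1.000e-02,  1.229e+01]), array([-0.0851,  0.067 ,  0.0686]))
```

Emit:
apply_moves --series '[[[0, 0, 6, -0.043, 0.034, 0.015, 0.04], [0, 0, 12.3, -0.085, 0.067, 0.03, 0.04], [0, 0, 12.3, -0.085, 0.067, 0.04, 0.04], [0, 0, 12.3, -0.085, 0.067, 0.06, 0.04], [0, 0, 12.3, -0.085, 0.067, 0.08, 0.04], [0, 0, 12.3, -0.085, 0.067, 0.1, 0.04], [0, 0, 12.3, -0.085, 0.067, 0.1, 0.0], [0, 0, 12.3, -0.085, 0.067, 0.1, 0.0]]]' --force 15

```text
time_s: 2.1
eef_pos: [0.45, 0.0596, 0.1844]
ee_rot: [0.819, 0.574, 0.0, 0.0]
force: [-0.3, 0.6, -0.4]
opening: 0.0219
gripper_force: 0.0
```

```bash
python3 - <<'E'
from h import *
from plant import manip
o=manip.get_obs();print(o["time_s"],o["eef_pos"],psi(o)[1],o["force"],o["moment"],o["opening"],o["gripper_force"],row(o,[*unit(-.15,0),.183],-83.9))
E
```

```text
2.1 [0.45000821 0.05957333 0.18437071] -19.92079877394497 [-0.31999406  0.61539362 -0.36254717] [-0.08178068  0.09745654 -0.04761449] 0.021908958248522653 0.0 (array([ 2.000e-02, -3.000e-02,  6.398e+01]), array([-0.0025,  0.0007,  0.0014]))
```

Emit:
apply_moves --series '[[[0, 0, 0, -0.0025, 0.0005, 0.001, 0.0], [0, 0, 0, -0.0025, 0.0005, 0.001, 0.0], [0, 0, 9, -0.0025, 0.0005, 0.001, 0.0], [0, 0, 19, -0.0025, 0.0005, 0.001, 0.0], [0, 0, 29, -0.0025, 0.0005, 0.001, 0.0], [0, 0, 39, -0.0025, 0.0005, 0.001, 0.0], [0, 0, 49, -0.0025, 0.0005, 0.001, 0.0], [0, 0, 58, -0.0025, 0.0005, 0.001, 0.0]]]' --force 20

```text
time_s: 3.1
eef_pos: [0.4479, 0.059, 0.1835]
ee_rot: [0.995, 0.102, -0.001, -0.003]
force: [-10.5, 12.3, 12.3]
opening: 0.0098
gripper_force: 20.0
```

```bash
python3 - <<'E'
from h import *
from plant import manip
o=manip.get_obs();print(o["time_s"],o["eef_pos"],psi(o)[1],o["force"],o["moment"],o["opening"],o["gripper_force"],row(o,[*unit(-.15,0),.183],-83.9))
E
```

```text
3.1 [0.44792914 0.05895681 0.1834896 ] -78.26853685380371 [-10.45978129  12.28881544  12.28014604] [1.97045454 1.63450284 0.15244751] 0.0097580530746394 19.99808512860909 (array([-0.31,  0.15,  5.63]), array([0.0015, 0.0023, 0.0005]))
```

Emit:
apply_moves --series '[[[0, 0, 0, -0.0015, -0.001, -0.001, 0.0], [0, 0, 2, -0.0015, -0.001, -0.001, 0.0], [0, 0, 4, -0.0015, -0.001, -0.001, 0.0], [0, 0, 6, -0.0015, -0.001, -0.001, 0.0], [0, 0, 7, -0.0015, -0.001, -0.001, 0.0], [0, 0, 8, -0.0015, -0.001, -0.001, 0.0], [0, 0, 8, -0.0015, -0.001, -0.001, 0.0], [0, 0, 8, -0.0015, -0.001, -0.001, 0.0]]]'

```text
time_s: 4.1
eef_pos: [0.4475, 0.0594, 0.1836]
ee_rot: [0.999, 0.035, -0.0, -0.002]
force: [1.5, 10.1, -1.2]
opening: 0.0103
gripper_force: 20.0
```

```bash
python3 - <<'E'
from h import *
from plant import manip
o=manip.get_obs();print(o["time_s"],o["eef_pos"],psi(o)[1],o["force"],o["moment"],o["opening"],o["gripper_force"],row(o,[*unit(-.15,0),.183],-83.9))
E
```

```text
4.1 [0.44752504 0.05939955 0.18362795] -85.94140383248293 [ 1.51396721 10.0762172  -1.18588285] [1.58893756 0.06526527 0.38944019] 0.010287155939226843 19.999964693561196 (array([-0.26, -0.  , -2.04]), array([0.0022, 0.0026, 0.0006]))
```

Emit:
apply_moves --series '[[[0, 0, -2, 0, 0, 0, 0.03], [0, 0, -2, 0, 0, 0, 0.04], [0, 0, -2, 0, 0, -0.03, 0.04], [0, 0, -2, 0, 0, -0.06, 0.04], [0, 0, -12, 0.03, 0, -0.075, 0.04], [0, 0, -22, 0.05, 0, -0.075, 0.04], [0, 0, -32, 0.06, 0, -0.075, 0.04], [0, 0, -42, 0.06, 0, -0.075, 0.04]]]'

```text
time_s: 5.1
eef_pos: [0.5084, 0.0609, 0.2588]
ee_rot: [0.92, 0.393, -0.0, 0.0]
force: [-0.5, -0.2, -0.0]
opening: 0.0402
gripper_force: 0.0
```

```bash
python3 - <<'E'
from h import *
from plant import manip
o=manip.get_obs();print(o["time_s"],o["eef_pos"],psi(o)[1],o["force"],o["moment"],o["opening"],row(o,[*unit(-.088,0),.192],6.1))
s=manip.snapshot("side")
P=cloud(s,240,285,205,245);P=P[(P[:,2]>.19)&(P[:,2]<.215)];P=P[np.hypot(*(P[:,:2]-unit(-.15,0)).T)<.025]
r=cv2.minAreaRect((P[:,:2]*1000).astype(np.float32));print(len(P),r)
cv2.imwrite("pics/s1.png",cv2.resize(s["frame"][150:290,215:375],None,fx=4.2,fy=4.2,interpolation=cv2.INTER_CUBIC))
E
```

```text
5.1 [0.50839048 0.0609002  0.2587525 ] -43.715828295016614 [-0.47337393 -0.22727458 -0.04023949] [-0.05763004  0.15348543  0.06426287] 0.04018349337606715 (array([ 1.000e-02,  2.000e-02, -4.982e+01]), array([0.0041, 0.0004, 0.0668]))
83 ((449.62982177734375, 60.487430572509766), (30.946868896484375, 16.40892219543457), 7.826058864593506)
```

View pics/s1.png

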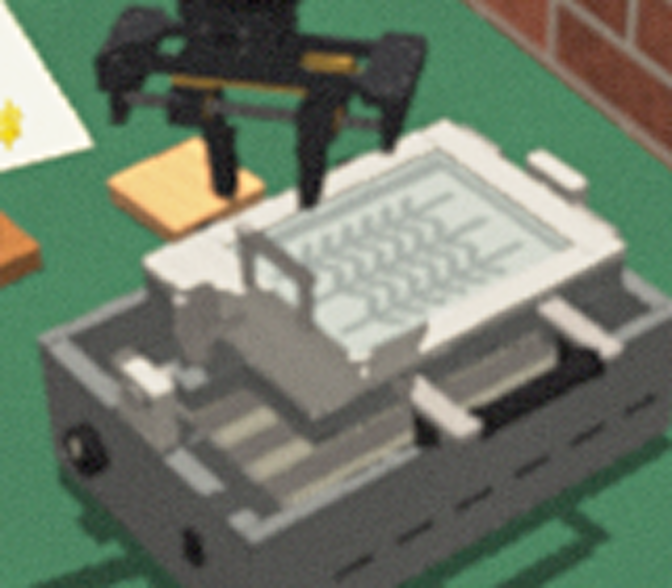

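The crop shows the wing at (205,310) now lying along the unit's x (7.8° against a yaw of 6.1°), and the lid is still shut. Next is the pull.

Emit:
apply_moves --series '[[[0, 0, -10, 0.002, 0, 0, 0.04], [0, 0, -20, 0.004, 0, 0, 0.04], [0, 0, -30, 0.004, 0, 0, 0.04], [0, 0, -40, 0.004, 0, 0, 0.04], [0, 0, -50, 0.004, 0, 0, 0.04], [0, 0, -50, 0.004, 0, 0.02, 0.04], [0, 0, -50, 0.004, 0, 0.045, 0.04], [0, 0, -50, 0.004, 0, 0.067, 0.04]]]'

```text
time_s: 6.15
eef_pos: [0.5104, 0.0639, 0.1911]
ee_rot: [0.67, 0.742, -0.0, 0.0]
force: [-0.3, -0.5, 0.4]
opening: 0.04
gripper_force: 0.0
```

Emit:
apply_moves --series '[[[0, 0, 0, 0, 0, 0, 0.0], [0, 0, 0, 0, 0, 0, 0.0], [0, 0, 0, 0, 0, 0, 0.0], [0, 0, 0, 0, 0, 0, 0.0], [0, 0, 0, 0, 0, 0, 0.0], [0, 0, 0, 0, 0, 0, 0.0], [0, 0, 0, 0, 0, 0, 0.0], [0, 0, 0, 0, 0, 0, 0.0]]]' --force 40

```text
time_s: 7.15
eef_pos: [0.5138, 0.0643, 0.1936]
ee_rot: [0.669, 0.743, 0.003, 0.003]
force: [10.5, 1.7, -5.9]
opening: 0.0108
gripper_force: 39.9
```

Emit:
apply_moves --series '[[[0, 0, 0, 0, 0.0015, 0, 0.0], [0, 0, 0, 0, 0.003, 0, 0.0], [0, 0, 0, 0, 0.003, 0, 0.0], [0, 0, 0, 0, 0.003, -0.001, 0.0], [0, 0, 0, 0, 0.003, -0.001, 0.0], [0, 0, 0, 0, 0.003, -0.002, 0.0], [0, 0, 0, 0, 0.003, -0.002, 0.0], [0, 0, 0, 0, 0.003, -0.002, 0.0]]]'

```text
time_s: 8.15
eef_pos: [0.5138, 0.0644, 0.1936]
ee_rot: [0.669, 0.743, 0.0, 0.0]
force: [3.3, -2.4, -3.3]
opening: 0.011
gripper_force: 39.9
```

```bash
python3 - <<'E'
from h import *
from plant import manip
o=manip.get_obs();print(o["time_s"],o["eef_pos"],psi(o)[1],o["force"],o["moment"],o["opening"],o["ee_rot"])
E
```

```text
8.15 [0.5137618  0.06435368 0.19361263] 6.000186478874908 [ 3.2734854  -2.4207777  -3.32608097] [-0.41195136 -0.51183295 -0.02749589] 0.010991724310657675 [6.69129397e-01 7.43145856e-01 8.47059978e-05 2.83152117e-04]
```

Emit:
apply_moves --series '[[[0, 0, 0, 0, 0.001, -0.0005, 0.0], [0, 0, 0, 0, 0.001, -0.001, 0.0], [0, 0, 0, 0, 0.001, -0.0015, 0.0], [0, 0, 0, 0, 0.001, -0.002, 0.0], [0, 0, 0, 0, 0.001, -0.002, 0.0], [0, 0, 0, 0, 0.001, -0.002, 0.0], [0, 0, 0, 0, 0.001, -0.002, 0.0], [0, 0, 0, 0, 0.001, -0.002, 0.0]]]'

```text
time_s: 9.15
eef_pos: [0.5139, 0.0645, 0.1945]
ee_rot: [0.669, 0.743, -0.001, -0.001]
force: [3.2, -4.4, -10.3]
opening: 0.0107
gripper_force: 39.9
```

Emit:
apply_moves --series '[[[0, 0, 0, 0, 0, -0.0005, 0.0], [0, 0, 0, 0, 0, -0.001, 0.0], [0, 0, 0, 0, 0, -0.001, 0.0], [0, 0, 0, 0, 0, -0.001, 0.0], [0, 0, 0, 0, 0, -0.001, 0.0], [0, 0, 0, 0, 0, -0.001, 0.0], [0, 0, 0, 0, 0, -0.001, 0.0], [0, 0, 0, 0, 0, -0.001, 0.0]]]'

```text
time_s: 10.15
eef_pos: [0.5139, 0.0646, 0.1947]
ee_rot: [0.669, 0.743, -0.001, -0.001]
force: [6.3, -4.2, -16.5]
opening: 0.0108
gripper_force: 39.9
```

The catch holds: the bar rose only 0.2 mm more, from 10 N to 16 N. I'll lower the lid, release it and rise.

Emit:
apply_moves --series '[[[0, 0, 0, 0, 0, 0.001, 0.0], [0, 0, 0, 0, 0, 0.002, 0.0], [0, 0, 0, 0, 0, 0.003, 0.0], [0, 0, 0, 0, 0, 0.003, 0.0], [0, 0, 0, 0, 0, 0.003, 0.03], [0, 0, 0, 0, 0, 0.003, 0.04], [0, 0, 0, 0, 0, -0.02, 0.04], [0, 0, 0, 0, 0, -0.06, 0.04]]]'

```text
time_s: 11.15
eef_pos: [0.5138, 0.0652, 0.2566]
ee_rot: [0.669, 0.743, -0.0, -0.001]
force: [-0.0, -0.2, 0.2]
opening: 0.0395
gripper_force: 0.0
```

```bash
python3 - <<'E'
from h import *
from plant import manip
o=manip.get_obs();print(o["time_s"],o["eef_pos"],psi(o)[1],o["force"],o["moment"],o["opening"],row(o,[*unit(0,-.155),.25],-83.9))
E
```

```text
11.15 [0.5137831  0.06518209 0.25655455] 6.024340809589009 [-0.03970947 -0.19671022  0.19434399] [-0.00735322 -0.02411044  0.00799131] 0.039503414953663794 (array([-1.600e-01,  4.000e-02,  8.992e+01]), array([-0.1562,  0.0859,  0.0062]))
```

Emit:
apply_moves --series '[[[0, 0, 10, -0.02, 0.01, 0, 0.05], [0, 0, 20, -0.04, 0.025, 0, 0.05], [0, 0, 30, -0.06, 0.04, 0, 0.05], [0, 0, 40, -0.09, 0.055, 0, 0.05], [0, 0, 50, -0.12, 0.07, 0, 0.05], [0, 0, 60, -0.14, 0.08, 0, 0.05], [0, 0, 70, -0.156, 0.086, 0, 0.05], [0, 0, 80, -0.156, 0.086, 0, 0.05]]]'

```text
time_s: 12.15
eef_pos: [0.6172, -0.0824, 0.257]
ee_rot: [0.991, 0.136, 0.001, -0.0]
force: [-0.1, 0.3, 0.5]
opening: 0.0503
gripper_force: 0.0
```

```bash
python3 - <<'E'
from h import *
from plant import manip
o=manip.get_obs();print(o["time_s"],o["eef_pos"],psi(o)[1],row(o,[*unit(0,-.155),.133],-83.9))
E
```

```text
12.15 [ 0.61719981 -0.08242581  0.25703539] -74.39276790220718 (array([-0.  , -0.07,  9.51]), array([-0.0014, -0.0017,  0.124 ]))
```

Emit:
apply_moves --series '[[[0, 0, 9.5, -0.0015, -0.0015, 0.03, 0.05], [0, 0, 9.5, -0.0015, -0.0015, 0.06, 0.05], [0, 0, 9.5, -0.0015, -0.0015, 0.08, 0.05], [0, 0, 9.5, -0.0015, -0.0015, 0.1, 0.05], [0, 0, 9.5, -0.0015, -0.0015, 0.115, 0.05], [0, 0, 9.5, -0.0015, -0.0015, 0.124, 0.05], [0, 0, 9.5, -0.0015, -0.0015, 0.124, 0.02], [0, 0, 9.5, -0.0015, -0.0015, 0.124, 0.0]]]' --force 30

```text
time_s: 13.15
eef_pos: [0.615, -0.0806, 0.1335]
ee_rot: [0.998, 0.057, 0.001, 0.0]
force: [-0.2, -0.4, -0.1]
opening: 0.0321
gripper_force: 0.0
```

Emit:
apply_moves --series '[[[0, 0, 0, 0, 0, 0, 0.0], [0, 0, 0, 0, 0, 0, 0.0], [0, 0, 0, 0, 0, 0, 0.0], [0, 0, 0, 0, 0, 0, 0.0], [0, 0, 0, 0, 0, 0, 0.0], [0, 0, 0, 0, 0, 0, 0.0], [0, 0, 0, 0, 0, 0, 0.0], [0, 0, 0, 0, 0, 0, 0.0]]]'

```text
time_s: 14.15
eef_pos: [0.6147, -0.0783, 0.1332]
ee_rot: [0.998, 0.057, 0.0, -0.002]
force: [1.3, 8.8, 0.2]
opening: 0.019
gripper_force: 30.0
```

```bash
python3 - <<'E'
from h import *
from plant import manip
o=manip.get_obs();print(o["time_s"],o["eef_pos"],psi(o),o["force"],o["moment"],o["opening"],o["gripper_force"])
M=psi(o)[0]
p0=np.append(unit(0,-.155),.15)
for ph in range(0,184,10):
    a=np.radians(ph);X=np.append(unit(0,-.155*np.cos(a)),.15+.155*np.sin(a))
    print(ph,(M.T@(X-p0)).round(4))
E
```

```text
14.15 [ 0.61471592 -0.07825415  0.1331956 ] (array([[ 9.93497686e-01,  1.13850463e-01,  6.48536619e-04],
       [ 1.13847881e-01, -9.93493162e-01,  3.16171871e-03],
       [ 1.00427984e-03, -3.06732570e-03, -9.99994791e-01]]), np.float64(-83.46264312042064)) [1.26844888 8.78543141 0.24626698] [ 1.20169373  0.08616833 -0.05414481] 0.018955189226190904 30.018718913197517
0 [0. 0. 0.]
10 [ 0.     -0.0024 -0.0269]
20 [ 0.0001 -0.0095 -0.053 ]
30 [ 0.0002 -0.021  -0.0774]
40 [ 0.0004 -0.0366 -0.0995]
50 [ 0.0005 -0.0557 -0.1186]
60 [ 0.0007 -0.0779 -0.134 ]
70 [ 0.0009 -0.1024 -0.1453]
80 [ 0.0011 -0.1285 -0.1523]
90 [ 0.0013 -0.1555 -0.1545]
100 [ 0.0014 -0.1824 -0.1521]
110 [ 0.0016 -0.2085 -0.145 ]
120 [ 0.0018 -0.2329 -0.1335]
130 [ 0.0019 -0.255  -0.118 ]
140 [ 0.002  -0.274  -0.0988]
150 [ 0.0021 -0.2895 -0.0766]
160 [ 0.0022 -0.3008 -0.0521]
170 [ 0.0022 -0.3077 -0.026 ]
180 [ 0.0022 -0.31    0.001 ]
```

Emit:
apply_moves --series '[[[0, 0, 0, 0, -0.003, 0, 0.0], [0, 0, 0, 0, -0.0035, -0.0135, 0.0], [0, 0, 0, 0, -0.0055, -0.027, 0.0], [0, 0, 0, 0, -0.0085, -0.04, 0.0], [0, 0, 0, 0, -0.0125, -0.053, 0.0], [0, 0, 0, 0, -0.0175, -0.0655, 0.0], [0, 0, 0, 0, -0.024, -0.0775, 0.0], [0, 0, 0, 0, -0.031, -0.089, 0.0]]]'

```text
time_s: 15.15
eef_pos: [0.6115, -0.0495, 0.2232]
ee_rot: [0.998, 0.057, 0.001, 0.0]
force: [5.0, -0.8, -1.5]
opening: 0.0188
gripper_force: 30.0
```

```bash
cat > arc.py <<'E'
from h import *
from plant import manip
o=manip.get_obs();M,p=psi(o)
X=o["eef_pos"]-np.array([*unit(0,0)+[-.0003,.003],.1331]) ; yu=X[:2]@[-np.sin(YAW),np.cos(YAW)]
print(o["time_s"],o["eef_pos"],p,o["force"].round(1),o["moment"].round(2),o["opening"],"r",np.hypot(yu,X[2]),"phi",np.degrees(np.arctan2(X[2],-yu)))
E
python3 arc.py
```

```text
15.15 [ 0.61153089 -0.04946159  0.22319869] -83.5026674829986 [ 5.  -0.8 -1.5] [-0.13 -0.65 -0.06] 0.018790467874631296 r 0.15499227017494543 phi 35.542792569260065
```

Emit:
apply_moves --series '[[[0, 0, 0, 0.001, -0.01, -0.013, 0.0], [0, 0, 0, 0.001, -0.0215, -0.0245, 0.0], [0, 0, 0, 0.001, -0.0335, -0.035, 0.0], [0, 0, 0, 0.0015, -0.047, -0.044, 0.0], [0, 0, 0, 0.0015, -0.0615, -0.0515, 0.0], [0, 0, 0, 0.0015, -0.0765, -0.0575, 0.0], [0, 0, 0, 0.0015, -0.092, -0.062, 0.0], [0, 0, 0, 0.0015, -0.108, -0.065, 0.0]]]'

```text
time_s: 16.15
eef_pos: [0.5998, 0.0593, 0.2872]
ee_rot: [0.998, 0.057, -0.0, -0.0]
force: [-0.5, -1.7, 1.0]
opening: 0.0188
gripper_force: 30.0
```

```bash
python3 arc.py
```

```text
16.15 [0.5998111  0.05926794 0.28721173] -83.47349603208288 [-0.5 -1.7  1. ] [-0.23  0.31 -0.03] 0.018835553624924884 r 0.1550198536283408 phi 83.79517430721154
```

Emit:
apply_moves --series '[[[0, 0, 0, 0, -0.016, -0.001, 0.0], [0, 0, 0, 0, -0.0325, -0.0005, 0.0], [0, 0, 0, 0, -0.0485, 0.0015, 0.0], [0, 0, 0, 0, -0.064, 0.0055, 0.0], [0, 0, 0, 0, -0.0795, 0.011, 0.0], [0, 0, 0, 0, -0.094, 0.0185, 0.0], [0, 0, 0, 0, -0.108, 0.027, 0.0], [0, 0, 0, 0, -0.1205, 0.037, 0.0]]]'

```text
time_s: 17.15
eef_pos: [0.5868, 0.1784, 0.249]
ee_rot: [0.998, 0.057, 0.0, -0.0]
force: [5.1, 0.3, -0.2]
opening: 0.0193
gripper_force: 30.0
```

```bash
python3 arc.py
```

```text
17.15 [0.5868317  0.17841196 0.24895856] -83.49402154648503 [ 5.1  0.3 -0.2] [-0.01 -0.57 -0.04] 0.019265521209761417 r 0.1550855446956719 phi 131.6634597724095
```

Emit:
apply_moves --series '[[[0, 0, 0, 0.001, -0.008, 0.0075, 0.0], [0, 0, 0, 0.0015, -0.0155, 0.0155, 0.0], [0, 0, 0, 0.0015, -0.022, 0.0235, 0.0], [0, 0, 0, 0.0015, -0.0285, 0.0325, 0.0], [0, 0, 0, 0.0015, -0.034, 0.042, 0.0], [0, 0, 0, 0.0015, -0.039, 0.0515, 0.0], [0, 0, 0, 0.0015, -0.043, 0.0615, 0.0], [0, 0, 0, 0.0015, -0.0465, 0.0715, 0.0]]]'

```text
time_s: 18.15
eef_pos: [0.582, 0.2238, 0.1769]
ee_rot: [0.998, 0.057, -0.001, 0.0]
force: [-4.3, -1.9, -0.4]
opening: 0.0187
gripper_force: 30.0
```

```bash
python3 arc.py
```

```text
18.15 [0.58203459 0.22381812 0.17691049] -83.4939982217623 [-4.3 -1.9 -0.4] [-0.24  0.81 -0.07] 0.01865272811471254 r 0.15506990870060697 phi 163.589281802222
```

Emit:
apply_moves --series '[[[0, 0, 0, -0.001, -0.001, 0.004, 0.0], [0, 0, 0, -0.001, -0.002, 0.008, 0.0], [0, 0, 0, -0.001, -0.003, 0.012, 0.0], [0, 0, 0, -0.001, -0.004, 0.016, 0.0], [0, 0, 0, -0.001, -0.0045, 0.02, 0.0], [0, 0, 0, -0.001, -0.005, 0.024, 0.0], [0, 0, 0, -0.001, -0.0055, 0.028, 0.0], [0, 0, 0, -0.001, -0.006, 0.032, 0.0]]]'

```text
time_s: 19.15
eef_pos: [0.5814, 0.2296, 0.1461]
ee_rot: [0.998, 0.057, 0.0, 0.0]
force: [-0.3, -2.0, -0.9]
opening: 0.0189
gripper_force: 30.0
```

Emit:
apply_moves --series '[[[0, 0, 0, 0, 0, 0.002, 0.0], [0, 0, 0, 0, 0, 0.004, 0.0], [0, 0, 0, 0, 0, 0.006, 0.0], [0, 0, 0, 0, 0, 0.008, 0.0], [0, 0, 0, 0, 0, 0.0095, 0.0], [0, 0, 0, 0, 0, 0.011, 0.0], [0, 0, 0, 0, 0, 0.012, 0.0], [0, 0, 0, 0, 0, 0.0125, 0.0]]]'

```text
time_s: 20.15
eef_pos: [0.5813, 0.23, 0.1338]
ee_rot: [0.998, 0.057, 0.0, -0.0]
force: [1.7, 3.0, -0.6]
opening: 0.0192
gripper_force: 30.0
```

```bash
python3 arc.py
```

```text
20.15 [0.58129963 0.2300276  0.13381532] -83.48866497422466 [ 1.7  3.  -0.6] [ 0.35 -0.14 -0.06] 0.01916628203896278 r 0.15500664591108335 phi 179.73559040429572
```

Nearly on the stop, so I'll press gently until contact shows.

Emit:
apply_moves --series '[[[0, 0, 0, 0, 0, 0.0005, 0.0], [0, 0, 0, 0, 0, 0.001, 0.0], [0, 0, 0, 0, 0, 0.0015, 0.0], [0, 0, 0, 0, 0, 0.002, 0.0], [0, 0, 0, 0, 0, 0.002, 0.0], [0, 0, 0, 0, 0, 0.0025, 0.0], [0, 0, 0, 0, 0, 0.0025, 0.0], [0, 0, 0, 0, 0, 0.0025, 0.0]]]'

```text
time_s: 21.15
eef_pos: [0.5814, 0.23, 0.133]
ee_rot: [0.998, 0.057, 0.001, -0.0]
force: [-3.4, 2.3, 9.0]
opening: 0.0189
gripper_force: 30.0
```

```bash
python3 arc.py
```

```text
21.15 [0.58137059 0.23001696 0.13298816] -83.4815183883635 [-3.4  2.3  9. ] [ 0.32  0.53 -0.07] 0.018931705915584636 r 0.15498688358300577 phi -179.95865324700387
```

It's on the stop with 9 N of contact. I'll release and withdraw.

Emit:
apply_moves --series '[[[0, 0, 0, 0, 0, 0.0, 0.0], [0, 0, 0, 0, 0, -0.001, 0.02], [0, 0, 0, 0, 0, -0.001, 0.04], [0, 0, 0, 0, 0, -0.001, 0.05], [0, 0, 0, 0, 0, -0.001, 0.05], [0, 0, 0, 0, 0, -0.02, 0.05], [0, 0, 0, 0, 0, -0.05, 0.05], [0, 0, 0, 0, 0, -0.08, 0.05]]]'

```text
time_s: 22.15
eef_pos: [0.5813, 0.2297, 0.2134]
ee_rot: [0.998, 0.057, 0.0, -0.0]
force: [0.4, 0.2, 0.7]
opening: 0.0499
gripper_force: 0.0
```

Emit:
apply_moves --series '[[[0, 0, 0, 0, 0, -0.04, 0.05], [0, 0, 0, 0, -0.02, -0.08, 0.05], [0, 0, 0, 0, -0.06, -0.1, 0.05], [0, 0, 0, -0.03, -0.1, -0.1, 0.05], [0, 0, 0, -0.06, -0.14, -0.1, 0.05], [0, 0, 0, -0.09, -0.18, -0.1, 0.05], [0, 0, 0, -0.1, -0.2, -0.1, 0.05], [0, 0, 0, -0.1, -0.2, -0.1, 0.05]]]'

```text
time_s: 23.15
eef_pos: [0.4587, 0.418, 0.3122]
ee_rot: [0.998, 0.058, 0.001, -0.0]
force: [-0.1, -0.9, 0.6]
opening: 0.0499
gripper_force: 0.0
```

```bash
python3 - <<'E'
from h import *
from plant import manip
o=manip.get_obs();print(o["time_s"],o["eef_pos"],o["force"])
t=manip.snapshot("top");s=manip.snapshot("side")
a=cv2.resize(t["frame"],(533,400));b=cv2.resize(s["frame"][140:330,200:400],None,fx=2.1,fy=2.1)
cv2.imwrite("pics/end.png",np.hstack([cv2.resize(t["frame"][140:340,130:390],(400,308)),cv2.resize(s["frame"][140:340,180:400],(339,308))]))
t0=np.load("top0.npz")
for x in(-.1,-.05,0,.05,.1):
  r=[]
  for y in(-.08,-.04,.04,.08):
    u,v=proj(t,[*unit(x,y),.168]);u,v=int(round(u)),int(round(v));c,d=ray(t,u,v);r.append((c+d*t["z_map"][v,u])[2].round(4))
  print(x,r)
E
```

```text
23.15 [0.4587478  0.41797398 0.3121664 ] [-0.08320707 -0.90563835  0.60553052]
-0.1 [np.float64(0.1665), np.float64(0.173), np.float64(0.1651), np.float64(0.171)]
-0.05 [np.float64(0.1713), np.float64(0.1725), np.float64(0.1679), np.float64(0.1668)]
0 [np.float64(0.1655), np.float64(0.1707), np.float64(0.169), np.float64(0.1684)]
0.05 [np.float64(0.1656), np.float64(0.1641), np.float64(0.1646), np.float64(0.1609)]
0.1 [np.float64(0.172), np.float64(0.1656), np.float64(0.1665), np.float64(0.1633)]
```

View pics/end.png

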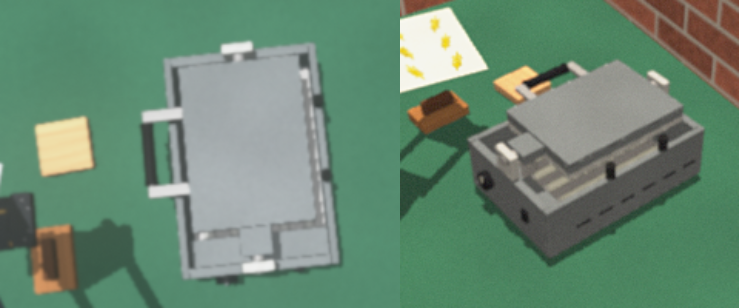

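The picture shows the frame level with its underside up at (250,140) and the handle on the left at (150,155). The lid is held underneath, the blocks on the bench haven't moved, and the arm is clear. I'm handing in.

```bash
python3 -c "
from plant import manip
print(manip.finish_job())"
```

```text
the job is handed in; nothing more can be done
None
```

The catch is turned home and held a tug of about 16 N (slightly over the 10 to 15 N asked), and the frame was eased over to rest level, glass down, with the bench items left alone; the job was handed in at about 23 s and no verdict was shown.

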